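# Load two hard tags into a spring magazine

## Robot

A 6-joint arm with a two-finger parallel gripper is mounted at the origin on the work surface. World frame = base frame: x ahead of the robot, y to its left, z up, the work surface at z = 0. Lengths are in mm, angles in rad, forces in N, time in s.
With the tool pointing down it reaches from about 300 to 850 mm from the base axis. Payload 5.4 kg.
Tool frame: the origin (TCP) lies midway between the tips of the shut fingers; the grasp point (between the pads) lies 19 mm behind it; z points along the fingers, y is the line along which they close (so a half turn about z gives the same grasp; the last joint's range is limited). The gripper opens to 85 mm and grips with 20 to 120 N. Pads are 22 mm wide; open, the fingers measure 114 mm over their backs; the gripper's body (76 mm by 85 mm) begins 54 mm behind the grasp point. The pads swing forward as they close: fully open they stand 13 mm farther back than shut.
Start: joints at [1.022, 0.158, 1.597, -0, 1.386, -0.21], TCP at [191.114, 542.293, 231.299] pointing down, gripper open.
Joint ranges: [-2.91, 2.91], [-0.94, 2.29], [0.18, 2.7], [-1.29, 4.43], [0.17, 2.64], [-3, 3]. Speed limits (rad/s): [2.57, 2.57, 3.14, 3.14, 3.14, 3.14].

## Interface

Orientations are given as a unit quaternion [x, y, z, w].
In Python, from cell import get_obs, capture, job_done gives the robot as it stands.
- The arm moves only by the tool jog_arm, never from a script. Its arguments are lists of equal length, an entry for each row: "slide": the shift along the tool's x, y, z in cm, a list of three; "rot": the turn, a rotation vector about the tool's x, y, z in rad, a list of three; "grip": the closure in counts, from 0 (fully open) to 255 (shut). In form: {"slide": [[dx, dy, dz], ...], "rot": [[rx, ry, rz], ...], "grip": [grip, ...]}. A call has exactly 8 rows; each row shifts and turns the commanded pose from where the row before left it, along the tool's axes as they then stand; what a row does not reach is not made up. A row lasts 1/12 s, in which the tool goes at most 41.7 mm and 7.16 degrees, less where a joint would pass 70% of its speed; a pose out of reach is approached as far as the arm can. A call with a gripper value outside its range is refused whole. The fingers move at their own pace and stop on an object; the grip force is fixed at half the most. Time passes only in rows, so rows that do not move let the fingers close, or fill a call up. It gives the time, the measured TCP pose, the force, the opening and the grip force at its end, in the units of the state.
- get_obs(): the state, without advancing time (a new reading comes with each control period).
- capture(name): name is "scene" or "top"; returns a dict with "pixels" (420x560x3 uint8, blue, green, red), "depth" (420x560 float32, mm along the optical axis (not along the pixel's ray), 0 where there is no reading), "fov_y" (degrees; the focal length in pixels is half the picture's height over the tangent of half this angle, whatever the lens; pixels are square), "cx", "cy" (the principal point, pixels), "dist_coeffs" ([k1, k2, p1, p2, k3] as OpenCV has them; the pictures are not rectified), "R" (3x3) and "t" (3): a world point X has camera coordinates R X + t. Camera axes: x right, y down, z forward; pixel columns grow to the right and rows downward; lengths in mm; the calibration is good to about 2 mm. A picture is of the moment at which its call begins.
- job_done(): hands the job in; it is judged then, once.
The state is a dict: "t": time; "joints": joint angles; "dq": joint speeds; "effort": joint torques, N m; "tool_pos": TCP position; "tcp_rot": TCP orientation; "contact_force": force on the tool from outside, world axes, zero at the start; "ft_torque": the same for the moment, N m; "finger_gap": finger opening in mm; "finger_force": force on a finger pad.
Only numpy, scipy, OpenCV 4.12 (cv2) and the standard library are available. Lean on these libraries where they do the work, as an engineer would, in place of code of your own. Each camera call takes 0.05 s, during which the arm holds its last target. There are 200 camera calls.

## Task

Load the two oblong hard tags into the spring magazine of the tag encoder, one at a time: push each one straight down past the two spring lips until it clicks in and stays held under them, flat and square, and let go of the first before you bring the second. Press gently, no harder than it takes, without forcing a tag that has caught at the side, and leave the other things on the bench where they are.

Things in the scene. Friction and masses are not known exactly. Their poses are not given: they have to be found in the camera images.
- magazine: Tag encoder with an upright spring magazine, fixed to the bench. Origin on the bench under the magazine's axis, z up, x along the magazine's length. Base plate 110 x 90 x 10 mm. The aluminium head, about 116 x 58 mm, holds tags lying flat, long side along x, in a pocket 73.2 x 37.2 mm (x, y) centred on the axis. The contact forces on its parts, added up, must stay below 26 N (a held tag alone counts 9 N, two 10 N).
- mouth_mean (a point): Point on the magazine's axis 90 mm above its origin: the mean level of the lips' undersides. THE HEAD IS CLAMPED AT AN UNMEASURED HEIGHT: the true level lies anywhere within 15 mm above or below it and must be felt. A tag set in the empty mouth rests on the follower, its underside 9 mm above the lips' undersides; with one tag held, the next rests on the lips' slopes, also about 9 mm above. It is in when its top is below the lips.
- lip_end (a point): Mean place of one of the two spring lips (steel, 20 mm wide in y), one at each short end, geared to open together, jutting in 5 mm over the tag's end: sloped on top from 19 mm above, flat beneath. A level tag pushed straight down spreads them; with the follower's spring this takes 3 to 8 N, falling 1 to 3 N as they snap over its top; much more means it is caught on a guide.
- open_side (a point): Mean place of the middle of one open long side of the pocket (the other is opposite, at -y). Each is open for 46 mm along x, so fingers holding a tag across its width can go down there, to 25 mm below the lips. The four corners have guides, flared outward all round from 6 to 18 mm above the lips' undersides: a held tag up to 6 mm off slides in if the hand gives way.
- encoder_top (a point): Middle of the top of the grey encoder box behind the magazine: 80 x 90 mm (x, y), 55 mm high above the bench, part of the same fixed unit. Keep the hand above it.
- follower (a joint): Spring follower in the magazine (white plate 60 x 30 mm that carries the tags), in m: 0 at rest, its face 9 mm above the lips' undersides; grows as it is pushed down; 0.021 with one tag held under the lips, 0.033 with two; stop at 0.035, 2 mm past the second click, where a stiff buffer adds 8 N per mm. Its spring pushes up with 3 N at 0, 5 N at the stop; it is damped (60 N per m/s).
- tag_a_c (a point): Oblong hard tag, black plastic with a grey panel, 70 x 34 x 12 mm (x, y, z), about 35 g, smooth (grip firmly, 60 to 100 N), lying flat on the bench; the point is its centre, half-way up. To be held across its 34 mm width. Same as the other oblong tag; either may be loaded first, either end forward.
- tag_b_c (a point): The other oblong hard tag, the same: 70 x 34 x 12 mm (x, y, z), point at its centre.
- square_tag_c (a point): Bystander: square hard tag 36 x 36 x 12 mm, flat on the bench, point at its centre. Leave it.
- round_tag_c (a point): Bystander: round hard tag 42 mm across, 10 mm high, flat on the bench, point at its centre. Leave it.
- label_roll_c (a point): Bystander: roll of labels, 76 mm across, 50 mm high, lying flat, point at its centre. Leave it.
- ribbon_core_center (a point): Bystander: upright black ribbon core, 34 mm across, 80 mm high, point at its centre. Leave it.
- screwdriver_grip (a point): Bystander: screwdriver lying on the bench, point in its handle. Leave it.
- mouse_c (a point): Bystander: computer mouse 100 x 58 x 24 mm, point at its centre. Leave it.
Mind the look-alikes: they are no part of the job. Leave any brown, turquoise or white look-alike of the part that bears tag_a_c alone.

How it is judged:
By the outcome, as a careful person would: the job done as asked, in the order asked, and still so for the second after the job is handed in, with the robot touching nothing.
It also fails if it takes over 67 s, if anything falls off the work surface, if the arm or the gripper's body presses on something with over 40 N, if the wrist force passes 120 N, or if a joint passes its speed limit or range.

## Working session

There is one attempt and no reset: what is moved stays moved. The work goes in short steps, Python scripts to look and compute and a tool call to move; the robot and the scene stay as the last step left them, time stands still between calls to the robot, and variables do not carry over. Pictures are saved under pics/ and viewed, at most 10 in all, crops included, and the job is handed in when it is done.

Besides the shell and the picture viewer there is one more tool, called after "Emit:" as a command line: name --argument value ..., lists and objects as JSON in quotes. jog_arm: Moves the arm, as the interface text tells. Its arguments: {"type":"object","properties":{"slide":{"type":"array","items":{"type":"array","items":{"type":"number"}}},"rot":{"type":"array","items":{"type":"array","items":{"type":"number"}}},"grip":{"type":"array","items":{"type":"number"}}},"required":["slide","rot","grip"]}

```bash
mkdir -p pics; cat > h.py <<'E'
import numpy as np, cv2, pickle
from cell import get_obs, capture, job_done
def cam(c):
    h=c["pixels"].shape[0]; f=h/2/np.tan(np.radians(c["fov_y"])/2)
    return np.array([[f,0,c["cx"]],[0,f,c["cy"]],[0,0,1]]), np.array(c["dist_coeffs"],float)
def grab(n,tag):
    c=capture(n); pickle.dump(c,open(f"{tag}.pkl","wb")); return c
def ray(c,u,v):
    K,d=cam(c); p=cv2.undistortPoints(np.array([[[u,v]]],float),K,d)[0,0]
    R=np.array(c["R"]);t=np.array(c["t"]); return -R.T@t, R.T@np.array([p[0],p[1],1])
def atz(c,u,v,z):
    o,r=ray(c,u,v); return o+r*(z-o[2])/r[2]
def atd(c,u,v):
    o,r=ray(c,u,v); D=c["depth"][int(round(v)),int(round(u))]; return o+r*D
E
python3 - <<'E'
from h import *
for n in("scene","top"):
    c=grab(n,n+"0"); cv2.imwrite(f"pics/{n}0.png",cv2.resize(c["pixels"],(800,600)))
    print(n,c["fov_y"],c["cx"],c["cy"],c["dist_coeffs"],-np.array(c["R"]).T@np.array(c["t"]))
print(get_obs())
E
```

```text
scene 55.274198753659334 274.5779172619782 206.20567298880957 [0.03810255 0.         0.         0.         0.        ] [1463.59637593  134.86226817  730.53633523]
top 42.011118831363966 277.8150507513724 206.5672756768599 [-0.1272885  0.         0.         0.         0.       ] [ 405.59224587  -24.65952049 1473.73589987]
{'t': 0.1, 'joints': array([ 1.02186427e+00,  1.59000244e-01,  1.59812557e+00, -1.03855845e-05,
        1.38621531e+00, -2.10109203e-01]), 'dq': array([ 6.57994159e-04, -1.04720938e-03, -2.19166487e-03,  2.83810588e-05,
        1.17908597e-03, -1.77350670e-04]), 'effort': array([-4.82372525e-05, -3.96993506e+01, -3.32335711e+01, -2.47141643e-04,
        4.20211829e-03,  2.50449483e-05]), 'tool_pos': array([190.84902179, 541.8158947 , 230.39773078]), 'tcp_rot': array([ 1.68601223e-01,  9.85683957e-01, -8.13915576e-04, -3.19141171e-04]), 'contact_force': array([-0.14717258,  0.08920092,  0.12168044]), 'ft_torque': array([-0.03553725,  0.02323025,  0.00097219]), 'finger_force': 0.0, 'finger_gap': 85.5878752025755}
```

View pics/scene0.png

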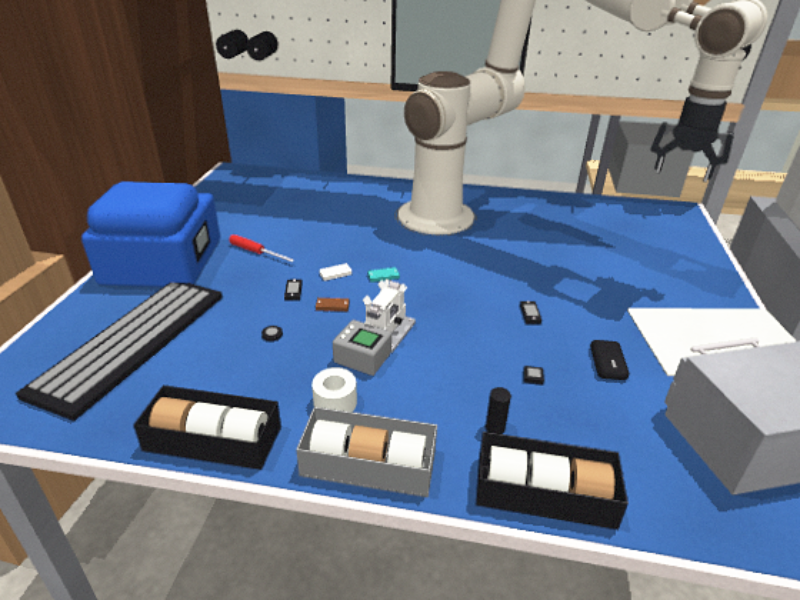

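View pics/top0.png

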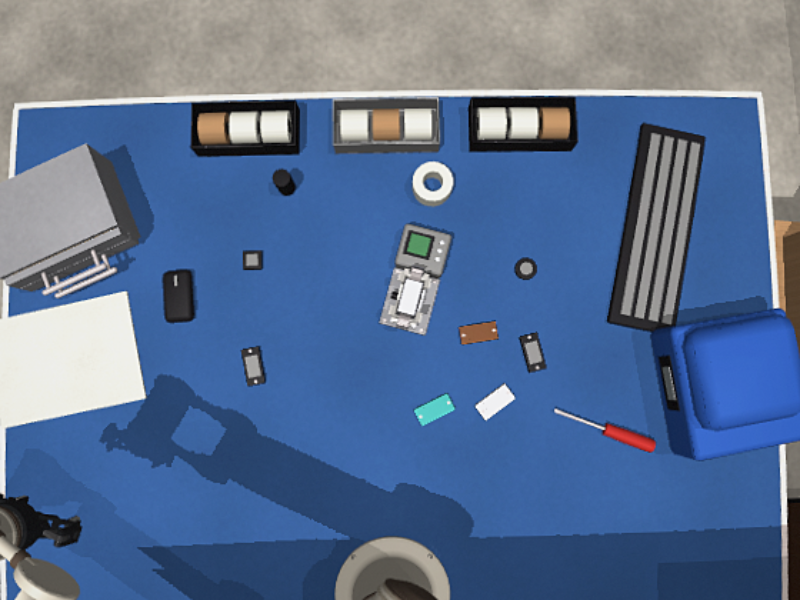

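The tags to load sit at about (253,366) and (532,351) in the top picture, with the magazine at about (410,297) and its encoder at (422,245). Next I'll measure these more precisely.

```bash
python3 - <<'E'
from h import *
c=pickle.load(open("top0.pkl","rb")); im=c["pixels"]; s=.7
K,d=cam(c)
hsv=cv2.cvtColor(im,cv2.COLOR_BGR2HSV)
m=((hsv[...,1]<110)).astype(np.uint8)*255
for n,(u,v) in dict(A=(253,366),B=(532,351),sq=(253,260)).items():
    u=int(u*s);v=int(v*s); r=22
    sub=np.zeros_like(m); sub[v-r:v+r,u-r:u+r]=m[v-r:v+r,u-r:u+r]
    cs,_=cv2.findContours(sub,cv2.RETR_EXTERNAL,cv2.CHAIN_APPROX_NONE)
    k=max(cs,key=cv2.contourArea)
    P=np.array([atz(c,x,y,12)[:2] for x,y in k[:,0]]).astype(np.float32)
    (cx,cy),(w,h),a=cv2.minAreaRect(P)
    msk=np.zeros_like(m);cv2.drawContours(msk,[k],-1,255,-1); ys,xs=np.nonzero(msk)
    Q=np.array([atz(c,x,y,12)[:2] for x,y in zip(xs,ys)]);mu=Q.mean(0); ev,V=np.linalg.eigh(np.cov(Q.T))
    print(n,"rect",cx,cy,w,h,a,"moments",mu,np.degrees(np.arctan2(V[1,1],V[0,1])),np.sqrt(12*ev),atd(c,*k[:,0].mean(0)))
x0,y0=250,148
crop=im[y0:y0+96,x0:x0+80]; cv2.imwrite("pics/mag.png",cv2.resize(crop,None,fx=6,fy=6,interpolation=cv2.INTER_CUBIC))
# depth height map of magazine
H=np.array([[atd(c,u,v)[2] for u in range(262,318,3)] for v in range(155,236,3)])
np.set_printoptions(linewidth=200,precision=0,suppress=True);print(H)
E
```

```text
A rect 424.18707275390625 252.76577758789062 69.3504638671875 33.361663818359375 10.472160339355469 moments [424.05118767 252.79385036] -169.47392604881796 [33.46189591 68.93055571] [423.83247611 253.82503894   6.97757933]
B rect 443.1014099121094 -272.2686767578125 68.22357940673828 33.691436767578125 13.922931671142578 moments [ 443.30548853 -272.62909394] -166.74074419900396 [32.84949143 68.21613172] [ 443.28581    -273.07830171    9.2036729 ]
sq rect 624.9716186523438 255.69094848632812 35.763916015625 32.923828125 0.43363577127456665 moments [624.7576405  254.85925265] 61.652149280467334 [34.39770568 35.50745339] [624.91489376 255.33712997  10.93071624]
[[  -2.    3.    0.   -4.   -3.   -2.   -2.    1.    6.    3.   -4.   -1.   -1.    2.   -2.    2.    0.   -1.    5.]
 [  -1.    5.   -0.    2.   -1.    4.   -3.   46.   54.   50.   50.    1.   -2.    0.    2.   -3.   -2.   -1.   -3.]
 [  -3.   -3.    0.    4.    1.    0.   -3.   54.   59.   54.   53.   56.   57.   55.   51.    3.   -1.    4.    2.]
 [   2.   -4.    1.    2.    4.    2.    3.   51.   55.   59.   52.   56.   56.   
[... 2026 characters left out ...]
  -1.   -3.    4.   13.   92.   44.   45.   79.   90.   84.   44.   10.    8.   12.    0.   -2.   -1.   -2.    1.]
 [  -1.   -1.    9.    8.   89.   85.   92.   92.   84.   46.   91.   10.   12.    6.   -0.    2.    2.    1.   -5.]
 [   2.    6.    9.    9.   42.   41.   86.   91.   75.   87.   90.    9.    8.    3.    0.   -8.    5.   -3.    3.]
 [   4.    1.   -1.    5.   11.   77.   83.   93.   42.   90.    2.   11.   12.   -2.    2.   -2.    4.   -2.   -3.]
 [  -2.   -1.    1.   -5.    6.    2.    3.   86.   11.    6.    9.   12.   14.   -1.   -4.   -1.    5.   -3.   -6.]
 [   5.   -1.   -1.   -3.   -4.   -3.   -5.   -2.    1.   -3.    7.   11.    0.   -1.    2.   -4.   -5.   -0.    1.]]
```

View pics/mag.png

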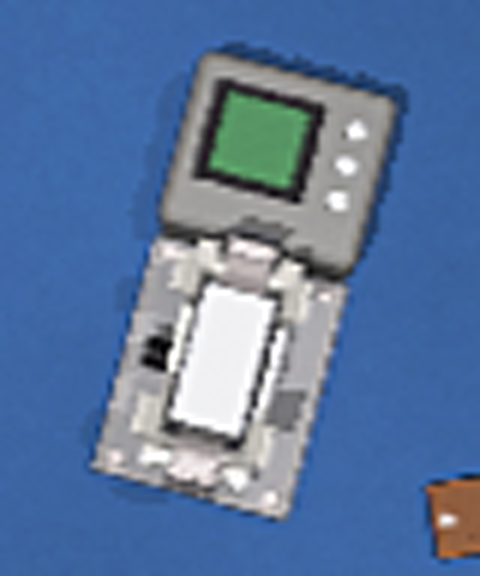

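The crop shows the white follower plate at about crop (222,358), with the flared guides around it. The depth puts it near z = 85, so I'll fit it.

```bash
python3 - <<'E'
from h import *
c=pickle.load(open("top0.pkl","rb")); im=c["pixels"]
x0,y0=250,148
g=im.min(2); sub=np.zeros_like(g); sub[194:222,276:298]=(g[194:222,276:298]>215)*255
n,l,st,ce=cv2.connectedComponentsWithStats(sub)
i=l[148+60,250+37]; ys,xs=np.nonzero(l==i)
print(st[i]); z=np.array([atd(c,x,y)[2] for x,y in zip(xs,ys)]); z0=np.median(z); print("z",z0,z[abs(z-z0)<10].mean(),len(z))
def fit(xs,ys,z):
    Q=np.array([atz(c,x,y,z)[:2] for x,y in zip(xs,ys)]).astype(np.float32)
    ev,V=np.linalg.eigh(np.cov(Q.T)); r=cv2.minAreaRect(Q)
    print(Q.mean(0),np.degrees(np.arctan2(V[1,1],V[0,1]))%180,np.sqrt(12*ev),r)
fit(xs,ys,z0)
# base plate from corners read in the crop: (155,238)?,(95,468),(287,520),(350,285); box corners
for n_,p,zz in [("base",[(160,238),(95,468),(287,520),(350,280)],10),("box",[(200,52),(160,232),(345,275),(400,95)],55)]:
    W=np.array([atz(c,x0+(u+.5)/6-.5,y0+(v+.5)/6-.5,zz)[:2] for u,v in p]); print(n_,W.round(1).tolist(),W.mean(0)); 
    e=[W[(k+1)%4]-W[k] for k in range(4)]; print([ (round(np.hypot(*q),1),round(np.degrees(np.arctan2(q[1],q[0])),1)) for q in e])
# scene-view depth points of the follower/head
s=pickle.load(open("scene0.pkl","rb")); H,Wd=s["depth"].shape
# level check: bench and follower height in scene view
cr=s["pixels"][185:265,225:300]; cv2.imwrite("pics/mag_s.png",cv2.resize(cr,None,fx=7,fy=7,interpolation=cv2.INTER_CUBIC))
# all points, cloud in magazine box
P=[]
for v in range(185,265):
  for u in range(225,300):
    if s["depth"][v,u]>0: P.append(atd(s,u,v))
P=np.array(P); Q=P[(np.hypot(P[:,0]-555,P[:,1]+40)<100)&(P[:,2]>66)]
print(np.histogram(Q[:,2],bins=range(66,110,3)),Q[Q[:,2]>70].mean(0))
E
```

```text
[279 196  16  24 261]
z 86.15817382508817 86.27529229407203 261
[543.34406 -42.28128] 163.96915433670944 [28.95053553 58.77193921] ((543.4711303710938, -42.362876892089844), (28.846994400024414, 58.62373733520508), 74.06851959228516)
base [[606.0, -16.2], [502.7, 14.1], [478.3, -71.3], [585.8, -101.4]] [543.20397457 -43.70563287]
[(np.float64(107.6), np.float64(163.6)), (np.float64(88.8), np.float64(-105.9)), (np.float64(111.6), np.float64(-15.6)), (np.float64(87.5), np.float64(76.7))]
box [[682.0, -35.0], [602.5, -16.5], [582.5, -96.9], [661.7, -122.5]] [632.17725156 -67.72966365]
[(np.float64(81.7), np.float64(166.9)), (np.float64(82.8), np.float64(-103.9)), (np.float64(83.3), np.float64(-17.9)), (np.float64(89.8), np.float64(77.0))]
(array([ 11,  13,  24,  26,  35,  66, 141,  59,  42,  29,   2,   0,   0,
         0]), array([ 66,  69,  72,  75,  78,  81,  84,  87,  90,  93,  96,  99, 102,
       105, 108])) [552.50241578 -40.36544366  84.7001092 ]
```

View pics/mag_s.png

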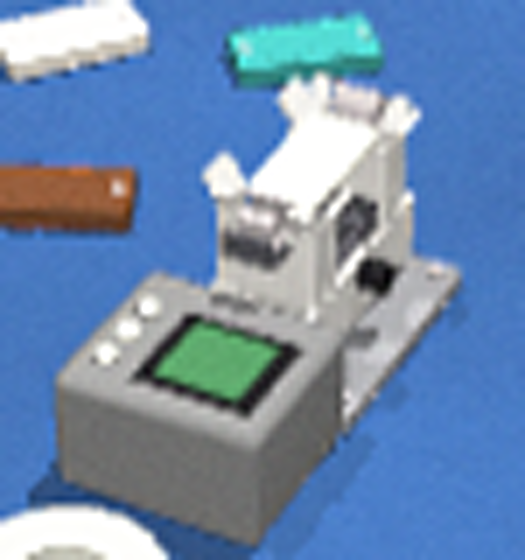

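```bash
cat >> h.py <<'E'
from scipy.spatial.transform import Rotation as Ro
def plan(x,y,z,yaw,n):
    """rows to bring TCP to x,y,z, tool pointing down, tool x at world angle yaw(deg)"""
    o=get_obs(); p=np.array(o["tool_pos"]); R=Ro.from_quat(o["tcp_rot"])
    T=np.array([np.cos(np.radians(yaw)),np.sin(np.radians(yaw)),0]);Z=np.array([0,0,-1.])
    G=Ro.from_matrix(np.column_stack([T,np.cross(Z,T),Z])); rv=(R.inv()*G).as_rotvec()
    d=(np.array([x,y,z])-p)/n; S=[];
    for k in range(n):
        S.append((R.inv().apply(d)/10).round(2).tolist()); R=R*Ro.from_rotvec(rv/n)
    print("slide",S,"rot",(rv/n).round(3).tolist(),"deg/row",np.degrees(np.linalg.norm(rv))/n,"mm/row",np.linalg.norm(d))
def st():
    o=get_obs(); q=Ro.from_quat(o["tcp_rot"]); X=q.apply([1,0,0]);Z=q.apply([0,0,1])
    print("t",round(o["t"],2),"pos",o["tool_pos"].round(1),"yaw",round(np.degrees(np.arctan2(X[1],X[0]))%360,2),"tilt",(Z[:2]*57.3).round(2),"F",o["contact_force"].round(1),"M",o["ft_torque"].round(2),"gap",round(o["finger_gap"],1),"ff",o["finger_force"],"j",o["joints"].round(2))
E
python3 -c "
from h import *
st();plan(424.1,252.9,120,190.5,15)"
```

```text
t 0.1 pos [190.8 541.8 230.4] yaw 160.59 tilt [-0.05 -0.09] F [-0.1  0.1  0.1] M [-0.04  0.02  0.  ] gap 85.6 ff 0.0 j [ 1.02  0.16  1.6  -0.    1.39 -0.21]
slide [[-2.11, -1.3, 0.74], [-2.06, -1.37, 0.74], [-2.01, -1.44, 0.74], [-1.96, -1.51, 0.74], [-1.91, -1.58, 0.74], [-1.85, -1.64, 0.74], [-1.79, -1.71, 0.74], [-1.73, -1.77, 0.74], [-1.67, -1.83, 0.74], [-1.6, -1.89, 0.74], [-1.54, -1.94, 0.74], [-1.47, -1.99, 0.74], [-1.4, -2.04, 0.74], [-1.33, -2.09, 0.74], [-1.25, -2.13, 0.74]] rot [-0.0, -0.0, -0.035] deg/row 1.9942115823520672 mm/row 25.825574921598193
```

Emit:
jog_arm --slide '[[-2.11, -1.3, 0.74], [-2.06, -1.37, 0.74], [-2.01, -1.44, 0.74], [-1.96, -1.51, 0.74], [-1.91, -1.58, 0.74], [-1.85, -1.64, 0.74], [-1.79, -1.71, 0.74], [-1.73, -1.77, 0.74]]' --rot '[[0, 0, -0.035], [0, 0, -0.035], [0, 0, -0.035], [0, 0, -0.035], [0, 0, -0.035], [0, 0, -0.035], [0, 0, -0.035], [0, 0, -0.035]]' --grip '[0, 0, 0, 0, 0, 0, 0, 0]'

```text
t: 0.77
tool_pos: [316.0, 387.2, 171.3]
tcp_rot: [0.028, 1.0, -0.0, -0.0]
contact_force: [1.4, -0.0, 0.3]
finger_gap: 85.3
finger_force: 0.0
```

Emit:
jog_arm --slide '[[-1.67, -1.83, 0.74], [-1.6, -1.89, 0.74], [-1.54, -1.94, 0.74], [-1.47, -1.99, 0.74], [-1.4, -2.04, 0.74], [-1.33, -2.09, 0.74], [-1.25, -2.13, 0.74], [0, 0, 0]]' --rot '[[0, 0, -0.035], [0, 0, -0.035], [0, 0, -0.035], [0, 0, -0.035], [0, 0, -0.035], [0, 0, -0.035], [0, 0, -0.035], [0, 0, 0]]' --grip '[0, 0, 0, 0, 0, 0, 0, 0]'

```text
t: 1.43
tool_pos: [426.0, 250.7, 118.7]
tcp_rot: [-0.092, 0.996, -0.001, -0.001]
contact_force: [0.6, 0.3, -0.2]
finger_gap: 85.0
finger_force: 0.0
```

```bash
python3 -c "
from h import *
st();plan(424.1,252.9,30,190.5,5)
c=grab('scene','s1'); cv2.imwrite('pics/s1.png',cv2.resize(c['pixels'][120:260,300:480],None,fx=4.2,fy=4.2,interpolation=cv2.INTER_CUBIC))
"
```

```text
t 1.43 pos [426.  250.7 118.7] yaw 190.54 tilt [-0.09 -0.11] F [ 0.6  0.3 -0.2] M [-0.01  0.01 -0.02] gap 85.0 ff 0.0 j [ 0.29  0.07  1.93 -0.    1.15 -1.47]
slide [[0.03, 0.05, 1.77], [0.03, 0.05, 1.77], [0.03, 0.05, 1.77], [0.03, 0.05, 1.77], [0.03, 0.05, 1.77]] rot [-0.0, -0.0, 0.0] deg/row 0.03060035797872219 mm/row 17.748156568437267
```

Emit:
jog_arm --slide '[[0, 0, 1.7], [0, 0, 1.7], [0, 0, 1.7], [0, 0, 1.7], [0, 0, 0], [0, 0, 0], [0, 0, 0], [0, 0, 0]]' --rot '[[0, 0, 0], [0, 0, 0], [0, 0, 0], [0, 0, 0], [0, 0, 0], [0, 0, 0], [0, 0, 0], [0, 0, 0]]' --grip '[0, 0, 0, 0, 0, 0, 0, 0]'

```text
t: 2.15
tool_pos: [425.8, 254.5, 53.7]
tcp_rot: [-0.093, 0.996, 0.0, 0.001]
contact_force: [1.0, 0.3, 0.4]
finger_gap: 85.2
finger_force: 0.0
```

```bash
python3 -c "
from h import *
st();plan(424.1,252.9,2,190.5,3)
c=grab('scene','s1'); cv2.imwrite('pics/s1.png',cv2.resize(c['pixels'][120:260,300:480],None,fx=4.2,fy=4.2,interpolation=cv2.INTER_CUBIC))
"
```

```text
t 2.15 pos [425.8 254.5  53.7] yaw 190.69 tilt [0.14 0.05] F [1.  0.3 0.4] M [-0.   -0.08 -0.04] gap 85.2 ff 0.0 j [ 0.29  0.18  1.96  0.    1.   -1.46]
slide [[0.07, -0.04, 1.72], [0.07, -0.04, 1.72], [0.07, -0.04, 1.72]] rot [0.0, 0.001, 0.001] deg/row 0.07850808423867384 mm/row 17.265252379336257
```

View pics/s1.png

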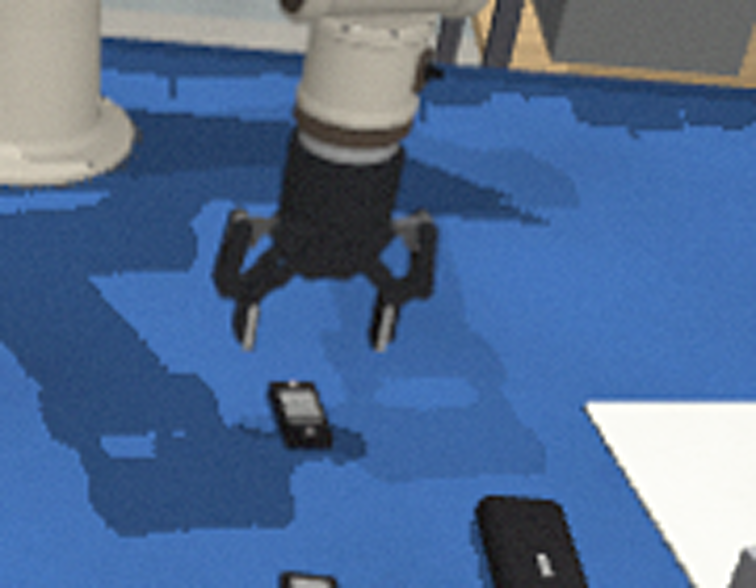

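The open fingertips are at about crop (247,345) and (380,345), above and behind tag A at (300,415). I'll check that by projection.

```bash
python3 -c "
from h import *
c=pickle.load(open('s1.pkl','rb'));K,d=cam(c);R=np.array(c['R']);t=np.array(c['t'])
yd=np.array([np.cos(np.radians(100.6)),np.sin(np.radians(100.6)),0])
p=np.array([425.8,254.5,53.7])
P=np.array([p+[0,0,13]+42.5*yd,p+[0,0,13]-42.5*yd,[424.1,252.8,12]])
print((cv2.projectPoints(P,cv2.Rodrigues(R)[0],t,K,d)[0][:,0]-[300,120])*4.2)
st()"
```

```text
[[367.38891838 343.30300784]
 [247.79592979 342.07424263]
 [293.59156725 403.33101396]]
t 2.2 pos [425.8 254.4  53.7] yaw 190.68 tilt [0.14 0.04] F [-0.6 -0.3 -0.5] M [-0.05 -0.01  0.03] gap 85.5 ff 0.0 j [ 0.29  0.18  1.96  0.    1.   -1.46]
```

Emit:
jog_arm --slide '[[0.05, -0.03, 1.2], [0.05, -0.03, 1.2], [0.05, -0.03, 1.0], [0, 0, 0], [0, 0, 0], [0, 0, 0], [0, 0, 0], [0, 0, 0]]' --rot '[[0, 0, 0], [0, 0, 0], [0, 0, 0], [0, 0, 0], [0, 0, 0], [0, 0, 0], [0, 0, 0], [0, 0, 0]]' --grip '[0, 0, 0, 0, 0, 0, 0, 0]'

```text
t: 2.87
tool_pos: [424.1, 252.9, 19.0]
tcp_rot: [-0.093, 0.996, 0.0, 0.001]
contact_force: [-0.1, 0.8, -0.1]
finger_gap: 85.4
finger_force: 0.0
```

```bash
python3 -c "
from h import *
st();st();plan(424.1,252.9,2,190.5,2)"
```

```text
t 2.87 pos [424.1 252.9  19. ] yaw 190.67 tilt [0.08 0.02] F [-0.1  0.8 -0.1] M [-0.03  0.07  0.03] gap 85.4 ff 0.0 j [ 0.29  0.24  1.97 -0.    0.93 -1.46]
t 2.87 pos [424.1 252.9  19. ] yaw 190.67 tilt [0.08 0.02] F [-0.1  0.8 -0.1] M [-0.03  0.07  0.03] gap 85.4 ff 0.0 j [ 0.29  0.24  1.97 -0.    0.93 -1.46]
slide [[0.0, 0.0, 0.85], [0.0, 0.0, 0.85]] rot [0.0, 0.001, 0.001] deg/row 0.0943687734742428 mm/row 8.51575511822808
```

Emit:
jog_arm --slide '[[0, 0, 0.6], [0, 0, 0.6], [0, 0, 0.5], [0, 0, 0], [0, 0, 0], [0, 0, 0], [0, 0, 0], [0, 0, 0]]' --rot '[[0, 0, 0], [0, 0, 0], [0, 0, 0], [0, 0, 0], [0, 0, 0], [0, 0, 0], [0, 0, 0], [0, 0, 0]]' --grip '[0, 0, 0, 60, 100, 140, 180, 220]'

```text
t: 3.53
tool_pos: [424.2, 252.9, 2.0]
tcp_rot: [-0.093, 0.996, 0.0, 0.001]
contact_force: [0.1, 0.5, 0.1]
finger_gap: 32.2
finger_force: 59.5
```

Emit:
jog_arm --slide '[[0, 0, 0], [0, 0, 0], [0, 0, 0], [0, 0, 0], [0, 0, 0], [0, 0, 0], [0, 0, 0], [0, 0, 0]]' --rot '[[0, 0, 0], [0, 0, 0], [0, 0, 0], [0, 0, 0], [0, 0, 0], [0, 0, 0], [0, 0, 0], [0, 0, 0]]' --grip '[255, 255, 255, 255, 255, 255, 255, 255]'

```text
t: 4.2
tool_pos: [424.1, 252.9, 1.8]
tcp_rot: [-0.093, 0.996, 0.0, 0.001]
contact_force: [-0.0, -0.6, 5.6]
finger_gap: 32.2
finger_force: 60.1
```

```bash
python3 -c "
from h import *
st()"
```

```text
t 4.2 pos [424.1 252.9   1.8] yaw 190.67 tilt [0.07 0.02] F [-0.  -0.6  5.6] M [-0.01  0.01  0.02] gap 32.2 ff 60.06625771522522 j [ 0.29  0.27  1.97 -0.    0.89 -1.46]
```

Emit:
jog_arm --slide '[[0, 0, -0.5], [0, 0, -1.5], [0, 0, -2], [0, 0, -2], [0, 0, -2], [0, 0, -2], [0, 0, -2], [0, 0, -1]]' --rot '[[0, 0, 0], [0, 0, 0], [0, 0, 0], [0, 0, 0], [0, 0, 0], [0, 0, 0], [0, 0, 0], [0, 0, 0]]' --grip '[255, 255, 255, 255, 255, 255, 255, 255]'

```text
t: 4.87
tool_pos: [424.2, 252.9, 133.5]
tcp_rot: [-0.093, 0.996, 0.0, 0.001]
contact_force: [0.5, -0.3, -0.1]
finger_gap: 32.4
finger_force: 59.6
```

```bash
python3 -c "
from h import *
st();plan(543.4,-42.4,145,164,15)"
```

```text
t 4.87 pos [424.2 252.9 133.5] yaw 190.67 tilt [0.14 0.04] F [ 0.5 -0.3 -0.1] M [-0.02 -0.05 -0.04] gap 32.4 ff 59.55528259277344 j [ 0.29  0.05  1.92  0.    1.17 -1.46]
slide [[-0.42, -2.08, -0.08], [-0.48, -2.07, -0.08], [-0.54, -2.05, -0.08], [-0.61, -2.03, -0.08], [-0.67, -2.01, -0.08], [-0.73, -1.99, -0.08], [-0.79, -1.97, -0.08], [-0.86, -1.94, -0.08], [-0.92, -1.92, -0.08], [-0.97, -1.89, -0.08], [-1.03, -1.86, -0.08], [-1.09, -1.82, -0.08], [-1.15, -1.79, -0.08], [-1.2, -1.75, -0.08], [-1.25, -1.71, -0.08]] rot [0.0, 0.0, 0.031] deg/row 1.7781218755382007 mm/row 21.244625310390308
```

Emit:
jog_arm --slide '[[-0.42, -2.08, -0.08], [-0.48, -2.07, -0.08], [-0.54, -2.05, -0.08], [-0.61, -2.03, -0.08], [-0.67, -2.01, -0.08], [-0.73, -1.99, -0.08], [-0.79, -1.97, -0.08], [-0.86, -1.94, -0.08]]' --rot '[[0, 0, 0.031], [0, 0, 0.031], [0, 0, 0.031], [0, 0, 0.031], [0, 0, 0.031], [0, 0, 0.031], [0, 0, 0.031], [0, 0, 0.031]]' --grip '[255, 255, 255, 255, 255, 255, 255, 255]'

```text
t: 5.53
tool_pos: [486.6, 94.3, 136.9]
tcp_rot: [0.032, 0.999, 0.0, -0.001]
contact_force: [1.6, -0.3, 0.2]
finger_gap: 32.0
finger_force: 59.6
```

Emit:
jog_arm --slide '[[-0.92, -1.92, -0.08], [-0.97, -1.89, -0.08], [-1.03, -1.86, -0.08], [-1.09, -1.82, -0.08], [-1.15, -1.79, -0.08], [-1.2, -1.75, -0.08], [-1.25, -1.71, -0.08], [0, 0, 0]]' --rot '[[0, 0, 0.031], [0, 0, 0.031], [0, 0, 0.031], [0, 0, 0.031], [0, 0, 0.031], [0, 0, 0.031], [0, 0, 0.031], [0, 0, 0]]' --grip '[255, 255, 255, 255, 255, 255, 255, 255]'

```text
t: 6.2
tool_pos: [543.5, -45.7, 142.9]
tcp_rot: [0.141, 0.99, -0.001, 0.0]
contact_force: [0.1, 0.2, 0.3]
finger_gap: 32.1
finger_force: 59.6
```

Emit:
jog_arm --slide '[[0, 0, 0], [0, 0, 0], [0, 0, 0], [0, 0, 0], [0, 0, 0], [0, 0, 0], [0, 0, 0], [0, 0, 0]]' --rot '[[0, 0, 0], [0, 0, 0], [0, 0, 0], [0, 0, 0], [0, 0, 0], [0, 0, 0], [0, 0, 0], [0, 0, 0]]' --grip '[255, 255, 255, 255, 255, 255, 255, 255]'

```text
t: 6.87
tool_pos: [542.7, -42.4, 143.3]
tcp_rot: [0.139, 0.99, 0.0, 0.0]
contact_force: [0.0, 0.1, -0.3]
finger_gap: 32.3
finger_force: 59.6
```

```bash
python3 -c "
from h import *
st();plan(543.4,-42.4,108,164,3)
for n in('scene','top'):
  c=grab(n,n+'2')
  K,d=cam(c);R=np.array(c['R']);t=np.array(c['t'])
  u,v=cv2.projectPoints(np.array([[543.4,-42.4,110.]]),cv2.Rodrigues(R)[0],t,K,d)[0][0,0].astype(int)
  print(n,u,v); cv2.imwrite(f'pics/{n}2.png',cv2.resize(c['pixels'][v-50:v+50,u-50:u+50],None,fx=5,fy=5,interpolation=cv2.INTER_CUBIC))
"; python3 -c "
import cv2,numpy as np
a=cv2.imread('pics/scene2.png');b=cv2.imread('pics/top2.png');cv2.imwrite('pics/both2.png',cv2.resize(np.hstack([a,b]),(800,400)))"
```

```text
t 6.87 pos [542.7 -42.4 143.3] yaw 164.04 tilt [0. 0.] F [ 0.   0.1 -0.3] M [-0.01  0.01  0.  ] gap 32.3 ff 59.60608720779419 j [-0.3   0.16  1.77  0.    1.21 -1.59]
slide [[-0.02, 0.01, 1.18], [-0.02, 0.01, 1.18], [-0.02, 0.01, 1.18]] rot [0.0, 0.0, 0.0] deg/row 0.013607235005876316 mm/row 11.78215718363461
scene 268 199
top 286 206
```

View pics/scene2.png

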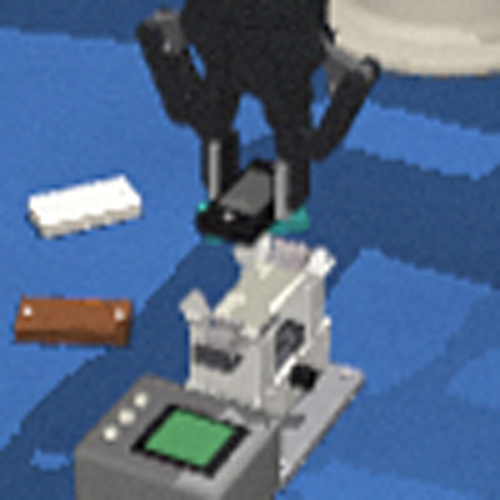

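The tag is level in the fingers above the head. Its near end runs from about crop (197,225) to (268,240). Next I'll predict the corners and check for an offset in the hand.

```bash
cat > chk.py <<'E'
from h import *
def pr(c,P):
    K,d=cam(c);return cv2.projectPoints(np.array(P,float),cv2.Rodrigues(np.array(c['R']))[0],np.array(c['t']),K,d)[0][:,0]
a=np.radians(-16);ex=np.array([np.cos(a),np.sin(a),0]);ey=np.array([-np.sin(a),np.cos(a),0])
def box(p,z,hx,hy): return [np.array([p[0],p[1],z])+sx*hx*ex+sy*hy*ey for sx,sy in((1,1),(1,-1),(-1,-1),(-1,1))]
E
python3 - <<'E'
from chk import *
c=pickle.load(open('scene2.pkl','rb'))
im=cv2.resize(c['pixels'][149:249,218:318],None,fx=6,fy=6,interpolation=cv2.INTER_CUBIC)
for B,col in((box((542.7,-42.4),153.5,35,17),(0,0,255)),(box((542.7,-42.4),141.5,35,17),(0,255,255)),(box((543.4,-42.4),86,30,15),(0,0,255)),(box((543.4,-42.4),10,55,45),(255,0,255))):
    q=(pr(c,B)-[218,149]+.5)*6; cv2.polylines(im,[q.round().astype(int)],True,col,1)
cv2.imwrite('pics/ov.png',im)
E
```

```text
(no output)
```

View pics/ov.png

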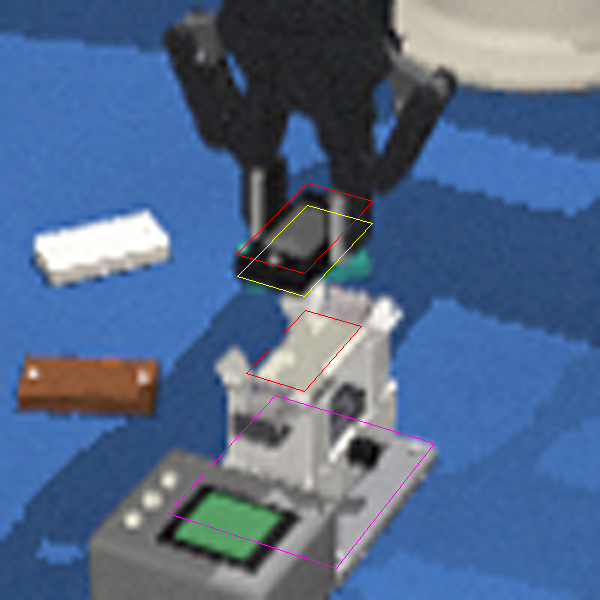

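Emit:
jog_arm --slide '[[-0.07, 0, 1], [0, 0, 1], [0, 0, 1], [0, 0, 0.8], [0, 0, 0.5], [0, 0, 0], [0, 0, 0], [0, 0, 0]]' --rot '[[0, 0, 0], [0, 0, 0], [0, 0, 0], [0, 0, 0], [0, 0, 0], [0, 0, 0], [0, 0, 0], [0, 0, 0]]' --grip '[255, 255, 255, 255, 255, 255, 255, 255]'

```text
t: 7.63
tool_pos: [543.8, -42.9, 100.7]
tcp_rot: [0.139, 0.99, -0.0, 0.0]
contact_force: [-0.6, 0.8, 0.3]
finger_gap: 32.3
finger_force: 59.6
```

Emit:
jog_arm --slide '[[0, 0, 0.1], [0, 0, 0.1], [0, 0, 0.1], [0, 0, 0.1], [0, 0, 0.1], [0, 0, 0.1], [0, 0, 0], [0, 0, 0]]' --rot '[[0, 0, 0], [0, 0, 0], [0, 0, 0], [0, 0, 0], [0, 0, 0], [0, 0, 0], [0, 0, 0], [0, 0, 0]]' --grip '[255, 255, 255, 255, 255, 255, 255, 255]'

```text
t: 8.3
tool_pos: [543.3, -42.7, 94.2]
tcp_rot: [0.139, 0.99, 0.0, -0.0]
contact_force: [-0.6, 0.4, -0.1]
finger_gap: 32.2
finger_force: 59.6
```

```bash
python3 -c "
from h import *
st()"
```

```text
t 8.3 pos [543.3 -42.7  94.2] yaw 164.03 tilt [-0.01  0.  ] F [-0.6  0.4 -0.1] M [-0.    0.02  0.03] gap 32.2 ff 59.60198521614075 j [-0.3   0.23  1.8  -0.    1.11 -1.59]
```

Emit:
jog_arm --slide '[[0, 0, 0.1], [0, 0, 0.1], [0, 0, 0.1], [0, 0, 0.1], [0, 0, 0.1], [0, 0, 0], [0, 0, 0], [0, 0, 0]]' --rot '[[0, 0, 0], [0, 0, 0], [0, 0, 0], [0, 0, 0], [0, 0, 0], [0, 0, 0], [0, 0, 0], [0, 0, 0]]' --grip '[255, 255, 255, 255, 255, 255, 255, 255]'

```text
t: 8.97
tool_pos: [543.1, -42.6, 89.0]
tcp_rot: [0.139, 0.99, 0.0, -0.0]
contact_force: [-1.6, 1.0, 1.1]
finger_gap: 32.2
finger_force: 59.7
```

Emit:
jog_arm --slide '[[0, 0, 0.1], [0, 0, 0.1], [0, 0, 0.1], [0, 0, 0.1], [0, 0, 0], [0, 0, 0], [0, 0, 0], [0, 0, 0]]' --rot '[[0, 0, 0], [0, 0, 0], [0, 0, 0], [0, 0, 0], [0, 0, 0], [0, 0, 0], [0, 0, 0], [0, 0, 0]]' --grip '[255, 255, 255, 255, 255, 255, 255, 255]'

```text
t: 9.63
tool_pos: [544.1, -42.5, 86.3]
tcp_rot: [0.139, 0.99, 0.0, 0.001]
contact_force: [-3.5, 2.7, 6.7]
finger_gap: 32.0
finger_force: 60.5
```

```bash
python3 -c "
from h import *
st()"
```

```text
t 9.63 pos [544.1 -42.5  86.3] yaw 164.03 tilt [0.07 0.02] F [-3.5  2.7  6.7] M [ 0.5   0.56 -0.02] gap 32.0 ff 60.45482933521271 j [-0.3   0.24  1.8   0.    1.09 -1.59]
```

The guide is pushing back toward tool +x, about 4 N, with a little in y. I'll give way in that direction.

Emit:
jog_arm --slide '[[0, 0, -0.1], [0.05, 0.02, 0], [0.05, 0.02, 0], [0.02, 0.01, 0], [0, 0, 0], [0, 0, 0], [0, 0, 0], [0, 0, 0]]' --rot '[[0, 0, 0], [0, 0, 0], [0, 0, 0], [0, 0, 0], [0, 0, 0], [0, 0, 0], [0, 0, 0], [0, 0, 0]]' --grip '[255, 255, 255, 255, 255, 255, 255, 255]'

```text
t: 10.3
tool_pos: [542.9, -42.2, 86.8]
tcp_rot: [0.139, 0.99, -0.0, 0.001]
contact_force: [-1.6, 1.4, 5.9]
finger_gap: 32.2
finger_force: 60.2
```

Emit:
jog_arm --slide '[[0, 0, 0.1], [0, 0, 0.1], [0, 0, 0], [0, 0, 0], [0, 0, 0], [0, 0, 0], [0, 0, 0], [0, 0, 0]]' --rot '[[0, 0, 0], [0, 0, 0], [0, 0, 0], [0, 0, 0], [0, 0, 0], [0, 0, 0], [0, 0, 0], [0, 0, 0]]' --grip '[255, 255, 255, 255, 255, 255, 255, 255]'

```text
t: 10.97
tool_pos: [543.2, -41.6, 85.4]
tcp_rot: [0.139, 0.99, 0.0, 0.001]
contact_force: [-3.5, 3.4, 8.2]
finger_gap: 32.4
finger_force: 60.6
```

```bash
python3 -c "
from h import *
st()"
```

```text
t 10.97 pos [543.2 -41.6  85.4] yaw 164.02 tilt [0.11 0.03] F [-3.5  3.4  8.2] M [0.59 0.35 0.01] gap 32.4 ff 60.60781717300415 j [-0.3   0.24  1.81  0.    1.09 -1.59]
```

Emit:
jog_arm --slide '[[0, 0, -0.2], [0.05, 0.03, 0], [0.05, 0.03, 0], [0.05, 0.03, 0], [0, 0, 0], [0, 0, 0], [0, 0, 0], [0, 0, 0]]' --rot '[[0, 0, 0], [0, 0, 0], [0, 0, 0], [0, 0, 0], [0, 0, 0], [0, 0, 0], [0, 0, 0], [0, 0, 0]]' --grip '[255, 255, 255, 255, 255, 255, 255, 255]'

```text
t: 11.63
tool_pos: [541.6, -41.0, 86.5]
tcp_rot: [0.139, 0.99, -0.0, 0.001]
contact_force: [0.3, -1.9, 4.0]
finger_gap: 32.1
finger_force: 60.0
```

Emit:
jog_arm --slide '[[0, 0, 0.1], [0, 0, 0.1], [0, 0, 0], [0, 0, 0], [0, 0, 0], [0, 0, 0], [0, 0, 0], [0, 0, 0]]' --rot '[[0, 0, 0], [0, 0, 0], [0, 0, 0], [0, 0, 0], [0, 0, 0], [0, 0, 0], [0, 0, 0], [0, 0, 0]]' --grip '[255, 255, 255, 255, 255, 255, 255, 255]'

```text
t: 12.3
tool_pos: [541.8, -40.6, 84.6]
tcp_rot: [0.139, 0.99, 0.0, 0.001]
contact_force: [0.6, -0.2, 5.5]
finger_gap: 32.0
finger_force: 60.2
```

```bash
python3 -c "
from h import *
st()"
```

```text
t 12.3 pos [541.8 -40.6  84.6] yaw 164.03 tilt [0.08 0.01] F [ 0.6 -0.2  5.5] M [ 0.06 -0.26  0.03] gap 32.0 ff 60.16874134540558 j [-0.3   0.24  1.81  0.    1.09 -1.59]
```

Emit:
jog_arm --slide '[[0, 0, 0.1], [0, 0, 0.1], [0, 0, 0.1], [0, 0, 0.1], [0, 0, 0], [0, 0, 0], [0, 0, 0], [0, 0, 0]]' --rot '[[0, 0, 0], [0, 0, 0], [0, 0, 0], [0, 0, 0], [0, 0, 0], [0, 0, 0], [0, 0, 0], [0, 0, 0]]' --grip '[255, 255, 255, 255, 255, 255, 255, 255]'

```text
t: 12.97
tool_pos: [541.8, -40.5, 80.8]
tcp_rot: [0.139, 0.99, 0.0, 0.001]
contact_force: [1.2, 0.6, 5.5]
finger_gap: 32.3
finger_force: 60.3
```

Emit:
jog_arm --slide '[[0, 0, 0.1], [0, 0, 0.1], [0, 0, 0.1], [0, 0, 0.1], [0, 0, 0], [0, 0, 0], [0, 0, 0], [0, 0, 0]]' --rot '[[0, 0, 0], [0, 0, 0], [0, 0, 0], [0, 0, 0], [0, 0, 0], [0, 0, 0], [0, 0, 0], [0, 0, 0]]' --grip '[255, 255, 255, 255, 255, 255, 255, 255]'

```text
t: 13.63
tool_pos: [541.7, -40.5, 76.5]
tcp_rot: [0.139, 0.99, 0.0, 0.001]
contact_force: [3.1, 0.8, 3.4]
finger_gap: 32.5
finger_force: 60.0
```

```bash
python3 -c "
from h import *
st()"
```

```text
t 13.63 pos [541.7 -40.5  76.5] yaw 164.02 tilt [0.07 0.01] F [3.1 0.8 3.4] M [ 0.17 -0.62  0.06] gap 32.5 ff 60.035011768341064 j [-0.3   0.25  1.82  0.    1.07 -1.59]
```

Emit:
jog_arm --slide '[[-0.05, 0, 0], [0, 0, 0.1], [0, 0, 0.1], [0, 0, 0.1], [0, 0, 0.1], [0, 0, 0], [0, 0, 0], [0, 0, 0]]' --rot '[[0, 0, 0], [0, 0, 0], [0, 0, 0], [0, 0, 0], [0, 0, 0], [0, 0, 0], [0, 0, 0], [0, 0, 0]]' --grip '[255, 255, 255, 255, 255, 255, 255, 255]'

```text
t: 14.3
tool_pos: [541.7, -40.5, 72.3]
tcp_rot: [0.139, 0.99, 0.0, -0.0]
contact_force: [3.4, 3.3, 3.4]
finger_gap: 32.1
finger_force: 60.1
```

Emit:
jog_arm --slide '[[0, 0, 0.1], [0, 0, 0.1], [0, 0, 0.1], [0, 0, 0], [0, 0, 0], [0, 0, 0], [0, 0, 0], [0, 0, 0]]' --rot '[[0, 0, 0], [0, 0, 0], [0, 0, 0], [0, 0, 0], [0, 0, 0], [0, 0, 0], [0, 0, 0], [0, 0, 0]]' --grip '[255, 255, 255, 255, 255, 255, 255, 255]'

```text
t: 14.97
tool_pos: [541.7, -40.6, 69.3]
tcp_rot: [0.139, 0.99, 0.0, 0.0]
contact_force: [2.3, 2.8, 4.1]
finger_gap: 32.4
finger_force: 60.1
```

```bash
python3 -c "
from h import *
st()"
```

```text
t 14.97 pos [541.7 -40.6  69.3] yaw 164.02 tilt [0.01 0.02] F [2.3 2.8 4.1] M [ 0.6  -0.53  0.08] gap 32.4 ff 60.13110637664795 j [-0.3   0.26  1.82  0.    1.06 -1.59]
```

Emit:
jog_arm --slide '[[0, 0.05, 0], [0, 0, 0.1], [0, 0, 0.05], [0, 0, 0.05], [0, 0, 0], [0, 0, 0], [0, 0, 0], [0, 0, 0]]' --rot '[[0, 0, 0], [0, 0, 0], [0, 0, 0], [0, 0, 0], [0, 0, 0], [0, 0, 0], [0, 0, 0], [0, 0, 0]]' --grip '[255, 255, 255, 255, 255, 255, 255, 255]'

```text
t: 15.63
tool_pos: [541.5, -40.5, 67.0]
tcp_rot: [0.139, 0.99, -0.0, -0.0]
contact_force: [1.1, 0.5, 2.5]
finger_gap: 32.3
finger_force: 60.0
```

Emit:
jog_arm --slide '[[0, 0, 0.05], [0, 0, 0.05], [0, 0, 0], [0, 0, 0], [0, 0, 0], [0, 0, 0], [0, 0, 0], [0, 0, 0]]' --rot '[[0, 0, 0], [0, 0, 0], [0, 0, 0], [0, 0, 0], [0, 0, 0], [0, 0, 0], [0, 0, 0], [0, 0, 0]]' --grip '[255, 255, 255, 255, 255, 255, 255, 255]'

```text
t: 16.3
tool_pos: [541.5, -40.4, 66.2]
tcp_rot: [0.139, 0.99, -0.0, -0.0]
contact_force: [-1.1, -1.0, 4.0]
finger_gap: 32.4
finger_force: 60.1
```

Emit:
jog_arm --slide '[[0, 0, 0.05], [0, 0, 0.05], [0, 0, 0], [0, 0, 0], [0, 0, 0], [0, 0, 0], [0, 0, 0], [0, 0, 0]]' --rot '[[0, 0, 0], [0, 0, 0], [0, 0, 0], [0, 0, 0], [0, 0, 0], [0, 0, 0], [0, 0, 0], [0, 0, 0]]' --grip '[255, 255, 255, 255, 255, 255, 255, 255]'

```text
t: 16.97
tool_pos: [541.7, -40.3, 65.3]
tcp_rot: [0.139, 0.99, 0.0, -0.0]
contact_force: [0.1, -0.9, 3.3]
finger_gap: 32.0
finger_force: 60.1
```

```bash
python3 -c "
from h import *
st()"
```

```text
t 16.97 pos [541.7 -40.3  65.3] yaw 164.03 tilt [-0.01  0.  ] F [ 0.1 -0.9  3.3] M [-0.16  0.18  0.02] gap 32.0 ff 60.09959578514099 j [-0.3   0.27  1.82  0.    1.05 -1.59]
```

Emit:
jog_arm --slide '[[0, 0, 0.05], [0, 0, 0.05], [0, 0, 0], [0, 0, 0], [0, 0, 0], [0, 0, 0], [0, 0, 0], [0, 0, 0]]' --rot '[[0, 0, 0], [0, 0, 0], [0, 0, 0], [0, 0, 0], [0, 0, 0], [0, 0, 0], [0, 0, 0], [0, 0, 0]]' --grip '[255, 255, 255, 255, 255, 255, 255, 255]'

```text
t: 17.63
tool_pos: [541.8, -40.3, 64.3]
tcp_rot: [0.139, 0.99, 0.0, 0.0]
contact_force: [-1.4, 0.8, 4.2]
finger_gap: 32.2
finger_force: 60.1
```

Emit:
jog_arm --slide '[[0, 0, -0.05], [0, 0, -0.05], [0, 0, -0.05], [0, 0, -0.05], [0, 0, 0], [0, 0, 0], [0, 0, 0], [0, 0, 0]]' --rot '[[0, 0, 0], [0, 0, 0], [0, 0, 0], [0, 0, 0], [0, 0, 0], [0, 0, 0], [0, 0, 0], [0, 0, 0]]' --grip '[255, 255, 255, 255, 255, 255, 255, 255]'

```text
t: 18.3
tool_pos: [541.8, -40.3, 66.3]
tcp_rot: [0.139, 0.99, 0.0, 0.0]
contact_force: [-0.5, 1.0, 4.1]
finger_gap: 32.1
finger_force: 60.1
```

```bash
python3 -c "
from h import *
st()"
```

```text
t 18.3 pos [541.8 -40.3  66.3] yaw 164.03 tilt [0. 0.] F [-0.5  1.   4.1] M [0.07 0.18 0.01] gap 32.1 ff 60.06921172142029 j [-0.3   0.27  1.82  0.    1.05 -1.59]
```

Emit:
jog_arm --slide '[[0, 0, -0.05], [0, 0, -0.05], [0, 0, 0], [0, 0, 0], [0, 0, 0], [0, 0, 0], [0, 0, 0], [0, 0, 0]]' --rot '[[0, 0, 0], [0, 0, 0], [0, 0, 0], [0, 0, 0], [0, 0, 0], [0, 0, 0], [0, 0, 0], [0, 0, 0]]' --grip '[255, 255, 255, 255, 255, 255, 255, 255]'

```text
t: 18.97
tool_pos: [541.8, -40.3, 67.2]
tcp_rot: [0.139, 0.99, 0.0, 0.0]
contact_force: [0.5, 0.4, 0.2]
finger_gap: 32.5
finger_force: 59.8
```

```bash
python3 -c "
from h import *
st()"
```

```text
t 18.97 pos [541.8 -40.3  67.2] yaw 164.02 tilt [0. 0.] F [0.5 0.4 0.2] M [ 0.1  -0.11 -0.02] gap 32.5 ff 59.84345197677612 j [-0.3   0.27  1.82  0.    1.06 -1.59]
```

The force fell from 4 N to 0 on raising about 1 mm, so the lips are holding the tag. Now I'll release it.

Emit:
jog_arm --slide '[[0, 0, 0], [0, 0, 0], [0, 0, 0], [0, 0, 0], [0, 0, 0], [0, 0, 0], [0, 0, 0], [0, 0, 0]]' --rot '[[0, 0, 0], [0, 0, 0], [0, 0, 0], [0, 0, 0], [0, 0, 0], [0, 0, 0], [0, 0, 0], [0, 0, 0]]' --grip '[150, 130, 120, 120, 120, 120, 120, 120]'

```text
t: 19.63
tool_pos: [541.8, -40.3, 67.3]
tcp_rot: [0.139, 0.99, -0.0, 0.0]
contact_force: [-0.1, -0.2, 0.2]
finger_gap: 45.3
finger_force: 0.0
```

Emit:
jog_arm --slide '[[0, 0, -0.5], [0, 0, -1], [0, 0, -1], [0, 0, -1], [0, 0, -1], [0, 0, -1.5], [0, 0, -2], [0, 0, -1]]' --rot '[[0, 0, 0], [0, 0, 0], [0, 0, 0], [0, 0, 0], [0, 0, 0], [0, 0, 0], [0, 0, 0], [0, 0, 0]]' --grip '[120, 120, 120, 120, 120, 0, 0, 0]'

```text
t: 20.3
tool_pos: [543.1, -40.7, 160.7]
tcp_rot: [0.139, 0.99, -0.0, 0.002]
contact_force: [0.6, 0.3, 0.8]
finger_gap: 79.0
finger_force: 0.0
```

```bash
python3 -c "
from h import *
st();plan(443.1,-272.4,130,193.5,13)
c=grab('scene','s3'); cv2.imwrite('pics/s3.png',cv2.resize(c['pixels'][149:249,218:318],None,fx=5,fy=5,interpolation=cv2.INTER_CUBIC))
"
```

```text
t 20.3 pos [543.1 -40.7 160.7] yaw 164.03 tilt [ 0.23 -0.07] F [0.6 0.3 0.8] M [-0.03  0.05  0.04] gap 79.0 ff 0.0 j [-0.3   0.14  1.76 -0.    1.24 -1.59]
slide [[0.25, -1.93, 0.24], [0.33, -1.91, 0.24], [0.4, -1.9, 0.24], [0.48, -1.88, 0.24], [0.55, -1.86, 0.24], [0.62, -1.84, 0.24], [0.7, -1.81, 0.24], [0.77, -1.78, 0.24], [0.84, -1.75, 0.24], [0.91, -1.72, 0.24], [0.97, -1.68, 0.24], [1.04, -1.64, 0.24], [1.1, -1.6, 0.24]] rot [-0.0, 0.0, -0.04] deg/row 2.2671936850533627 mm/row 19.557370831630912
```

View pics/s3.png

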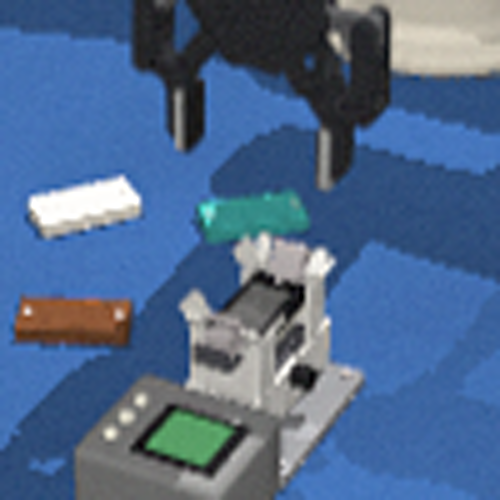

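The black tag lies flat and level in the head, at about crop (265,300), and the fingers are clear. Tag B is next.

Emit:
jog_arm --slide '[[0.25, -1.93, 0], [0.33, -1.91, 0], [0.4, -1.9, 0.24], [0.48, -1.88, 0.24], [0.55, -1.86, 0.24], [0.62, -1.84, 0.24], [0.7, -1.81, 0.24], [0.77, -1.78, 0.24]]' --rot '[[0, 0, -0.04], [0, 0, -0.04], [0, 0, -0.04], [0, 0, -0.04], [0, 0, -0.04], [0, 0, -0.04], [0, 0, -0.04], [0, 0, -0.04]]' --grip '[0, 0, 0, 0, 0, 0, 0, 0]'

```text
t: 21.02
tool_pos: [479.7, -183.6, 142.5]
tcp_rot: [-0.022, 1.0, 0.0, -0.0]
contact_force: [-0.8, 0.0, 0.6]
finger_gap: 85.2
finger_force: 0.0
```

Emit:
jog_arm --slide '[[0.84, -1.75, 0.5], [0.91, -1.72, 0.8], [0.97, -1.68, 0.8], [1.04, -1.64, 0.8], [1.1, -1.6, 0.8], [0, 0, 0.8], [0, 0, 0], [0, 0, 0]]' --rot '[[0, 0, -0.04], [0, 0, -0.04], [0, 0, -0.04], [0, 0, -0.04], [0, 0, -0.04], [0, 0, 0], [0, 0, 0], [0, 0, 0]]' --grip '[0, 0, 0, 0, 0, 0, 0, 0]'

```text
t: 21.68
tool_pos: [441.9, -271.2, 97.3]
tcp_rot: [-0.12, 0.993, 0.001, -0.0]
contact_force: [-0.3, -0.1, -0.5]
finger_gap: 85.7
finger_force: 0.0
```

Emit:
jog_arm --slide '[[0, 0, 1], [0, 0, 1], [0, 0, 1], [0, 0, 0], [0, 0, 0], [0, 0, 0], [0, 0, 0], [0, 0, 0]]' --rot '[[0, 0, 0], [0, 0, 0], [0, 0, 0], [0, 0, 0], [0, 0, 0], [0, 0, 0], [0, 0, 0], [0, 0, 0]]' --grip '[0, 0, 0, 0, 0, 0, 0, 0]'

```text
t: 22.35
tool_pos: [442.5, -272.5, 68.4]
tcp_rot: [-0.12, 0.993, -0.0, 0.0]
contact_force: [-0.0, 0.5, -0.5]
finger_gap: 85.4
finger_force: 0.0
```

```bash
python3 -c "
from h import *
st();plan(443.1,-272.4,25,193.5,4)"
```

```text
t 22.35 pos [ 442.5 -272.5   68.4] yaw 193.82 tilt [ 0.04 -0.04] F [-0.   0.5 -0.5] M [0.02 0.01 0.01] gap 85.4 ff 0.0 j [-0.78  0.21  1.89 -0.    1.04 -2.6 ]
slide [[-0.01, -0.0, 1.09], [-0.01, -0.0, 1.09], [-0.01, -0.0, 1.09], [-0.01, -0.0, 1.09]] rot [-0.0, 0.0, 0.001] deg/row 0.08191846392165869 mm/row 10.851367209783923
```

Emit:
jog_arm --slide '[[-0.05, 0, 1.1], [0, 0, 1.1], [0, 0, 1.1], [0, 0, 1], [0, 0, 0.9], [0, 0, 0], [0, 0, 0], [0, 0, 0]]' --rot '[[0, 0, 0], [0, 0, 0], [0, 0, 0], [0, 0, 0], [0, 0, 0], [0, 0, 0], [0, 0, 0], [0, 0, 0]]' --grip '[0, 0, 0, 0, 0, 0, 0, 0]'

```text
t: 23.02
tool_pos: [442.9, -272.3, 16.1]
tcp_rot: [-0.12, 0.993, -0.0, 0.0]
contact_force: [-1.6, 0.0, -0.0]
finger_gap: 85.5
finger_force: 0.0
```

Emit:
jog_arm --slide '[[0, 0, 0.5], [0, 0, 0.4], [0, 0, 0.5], [0, 0, 0], [0, 0, 0], [0, 0, 0], [0, 0, 0], [0, 0, 0]]' --rot '[[0, 0, 0], [0, 0, 0], [0, 0, 0], [0, 0, 0], [0, 0, 0], [0, 0, 0], [0, 0, 0], [0, 0, 0]]' --grip '[0, 0, 0, 60, 100, 140, 180, 220]'

```text
t: 23.68
tool_pos: [443.2, -272.6, 2.6]
tcp_rot: [-0.12, 0.993, -0.001, 0.0]
contact_force: [0.8, 0.1, -0.2]
finger_gap: 32.1
finger_force: 59.5
```

Emit:
jog_arm --slide '[[0, 0, 0], [0, 0, 0], [0, 0, 0], [0, 0, 0], [0, 0, 0], [0, 0, 0], [0, 0, 0], [0, 0, 0]]' --rot '[[0, 0, 0], [0, 0, 0], [0, 0, 0], [0, 0, 0], [0, 0, 0], [0, 0, 0], [0, 0, 0], [0, 0, 0]]' --grip '[255, 255, 255, 255, 255, 255, 255, 255]'

```text
t: 24.35
tool_pos: [443.1, -272.5, 2.4]
tcp_rot: [-0.12, 0.993, -0.0, 0.0]
contact_force: [-0.1, 0.6, 5.4]
finger_gap: 32.2
finger_force: 60.1
```

```bash
python3 -c "
from h import *
st()"
```

```text
t 24.35 pos [ 443.1 -272.5    2.4] yaw 193.82 tilt [ 0.05 -0.05] F [-0.1  0.6  5.4] M [-0.01  0.04  0.03] gap 32.2 ff 60.07071018218994 j [-0.78  0.33  1.9  -0.    0.91 -2.6 ]
```

Emit:
jog_arm --slide '[[0, 0, -0.5], [0, 0, -1.5], [0, 0, -2], [0, 0, -2], [0, 0, -2], [0, 0, -2], [0, 0, -2], [0, 0, -1.5]]' --rot '[[0, 0, 0], [0, 0, 0], [0, 0, 0], [0, 0, 0], [0, 0, 0], [0, 0, 0], [0, 0, 0], [0, 0, 0]]' --grip '[255, 255, 255, 255, 255, 255, 255, 255]'

```text
t: 25.02
tool_pos: [442.6, -271.9, 138.2]
tcp_rot: [-0.12, 0.993, -0.0, 0.0]
contact_force: [0.6, 0.2, -0.4]
finger_gap: 32.2
finger_force: 59.6
```

```bash
python3 -c "
from h import *
st();plan(541.8,-40.3,140,164,14)"
```

```text
t 25.02 pos [ 442.6 -271.9  138.2] yaw 193.82 tilt [ 0.01 -0.01] F [ 0.6  0.2 -0.4] M [-0.01  0.03  0.02] gap 32.2 ff 59.5888477563858 j [-0.78  0.11  1.85  0.    1.19 -2.6 ]
slide [[-1.08, 1.44, -0.01], [-1.03, 1.48, -0.01], [-0.97, 1.51, -0.01], [-0.92, 1.55, -0.01], [-0.86, 1.58, -0.01], [-0.8, 1.61, -0.01], [-0.74, 1.64, -0.01], [-0.68, 1.67, -0.01], [-0.61, 1.69, -0.01], [-0.55, 1.71, -0.01], [-0.49, 1.73, -0.01], [-0.42, 1.75, -0.01], [-0.36, 1.76, -0.01], [-0.29, 1.78, -0.01]] rot [-0.0, 0.0, 0.037] deg/row 2.1303330656141095 mm/row 17.998146473867564
```

Emit:
jog_arm --slide '[[-1.08, 1.44, 0], [-1.03, 1.48, 0], [-0.97, 1.51, 0], [-0.92, 1.55, 0], [-0.86, 1.58, 0], [-0.8, 1.61, 0], [-0.74, 1.64, 0], [-0.68, 1.67, 0]]' --rot '[[0, 0, 0.037], [0, 0, 0.037], [0, 0, 0.037], [0, 0, 0.037], [0, 0, 0.037], [0, 0, 0.037], [0, 0, 0.037], [0, 0, 0.037]]' --grip '[255, 255, 255, 255, 255, 255, 255, 255]'

```text
t: 25.68
tool_pos: [498.8, -138.4, 136.3]
tcp_rot: [0.028, 1.0, 0.0, -0.001]
contact_force: [0.8, -0.1, 0.1]
finger_gap: 32.0
finger_force: 59.6
```

Emit:
jog_arm --slide '[[-0.61, 1.69, 0], [-0.55, 1.71, 0], [-0.49, 1.73, 0], [-0.42, 1.75, 0], [-0.36, 1.76, 0], [-0.29, 1.78, 0], [0, 0, 0], [0, 0, 0]]' --rot '[[0, 0, 0.037], [0, 0, 0.037], [0, 0, 0.037], [0, 0, 0.037], [0, 0, 0.037], [0, 0, 0.037], [0, 0, 0], [0, 0, 0]]' --grip '[255, 255, 255, 255, 255, 255, 255, 255]'

```text
t: 26.35
tool_pos: [541.0, -39.8, 136.3]
tcp_rot: [0.137, 0.991, -0.0, -0.001]
contact_force: [-0.3, -0.9, 0.3]
finger_gap: 32.1
finger_force: 59.6
```

Emit:
jog_arm --slide '[[0, 0, 0.5], [0, 0, 0.5], [0, 0, 0.5], [0, 0, 0], [0, 0, 0], [0, 0, 0], [0, 0, 0], [0, 0, 0]]' --rot '[[0, 0, 0], [0, 0, 0], [0, 0, 0], [0, 0, 0], [0, 0, 0], [0, 0, 0], [0, 0, 0], [0, 0, 0]]' --grip '[255, 255, 255, 255, 255, 255, 255, 255]'

```text
t: 27.02
tool_pos: [541.8, -40.5, 122.2]
tcp_rot: [0.138, 0.99, -0.0, 0.0]
contact_force: [-0.6, -0.9, -1.0]
finger_gap: 32.4
finger_force: 59.6
```

```bash
python3 -c "
from h import *
st();plan(541.8,-40.3,95,164,3)"
```

```text
t 27.02 pos [541.8 -40.5 122.2] yaw 164.14 tilt [ 0.03 -0.01] F [-0.6 -0.9 -1. ] M [ 0.   -0.05 -0.01] gap 32.4 ff 59.634937047958374 j [-0.3   0.19  1.79 -0.    1.16 -1.59]
slide [[0.0, 0.01, 0.91], [0.0, 0.01, 0.91], [0.0, 0.01, 0.91]] rot [-0.0, 0.0, 0.001] deg/row 0.047329667636458427 mm/row 9.069228749231934
```

Emit:
jog_arm --slide '[[0, 0.01, 0.9], [0, 0, 0.9], [0, 0, 0.6], [0, 0, 0.2], [0, 0, 0.1], [0, 0, 0], [0, 0, 0], [0, 0, 0]]' --rot '[[0, 0, 0], [0, 0, 0], [0, 0, 0], [0, 0, 0], [0, 0, 0], [0, 0, 0], [0, 0, 0], [0, 0, 0]]' --grip '[255, 255, 255, 255, 255, 255, 255, 255]'

```text
t: 27.68
tool_pos: [542.0, -40.4, 95.3]
tcp_rot: [0.138, 0.99, -0.0, 0.0]
contact_force: [0.2, -0.5, -0.0]
finger_gap: 32.4
finger_force: 59.6
```

Emit:
jog_arm --slide '[[0, 0, 0.1], [0, 0, 0.1], [0, 0, 0.1], [0, 0, 0.1], [0, 0, 0.1], [0, 0, 0], [0, 0, 0], [0, 0, 0]]' --rot '[[0, 0, 0], [0, 0, 0], [0, 0, 0], [0, 0, 0], [0, 0, 0], [0, 0, 0], [0, 0, 0], [0, 0, 0]]' --grip '[255, 255, 255, 255, 255, 255, 255, 255]'

```text
t: 28.35
tool_pos: [541.6, -40.3, 89.9]
tcp_rot: [0.138, 0.99, -0.0, -0.0]
contact_force: [0.6, -0.5, -0.4]
finger_gap: 32.3
finger_force: 59.6
```

Emit:
jog_arm --slide '[[0, 0, 0.1], [0, 0, 0.1], [0, 0, 0.1], [0, 0, 0], [0, 0, 0], [0, 0, 0], [0, 0, 0], [0, 0, 0]]' --rot '[[0, 0, 0], [0, 0, 0], [0, 0, 0], [0, 0, 0], [0, 0, 0], [0, 0, 0], [0, 0, 0], [0, 0, 0]]' --grip '[255, 255, 255, 255, 255, 255, 255, 255]'

```text
t: 29.02
tool_pos: [542.0, -40.4, 87.2]
tcp_rot: [0.138, 0.99, -0.0, 0.0]
contact_force: [1.4, -0.3, 2.7]
finger_gap: 32.3
finger_force: 59.9
```

```bash
python3 -c "
from h import *
st()"
```

```text
t 29.02 pos [542.  -40.4  87.2] yaw 164.14 tilt [ 0.05 -0.01] F [ 1.4 -0.3  2.7] M [-0.06 -0.24  0.04] gap 32.3 ff 59.90148961544037 j [-0.3   0.24  1.81  0.    1.09 -1.59]
```

Contact came as expected and the tag is well centred. I'll keep pressing.

Emit:
jog_arm --slide '[[0, 0, 0.1], [0, 0, 0.1], [0, 0, 0.1], [0, 0, 0.1], [0, 0, 0], [0, 0, 0], [0, 0, 0], [0, 0, 0]]' --rot '[[0, 0, 0], [0, 0, 0], [0, 0, 0], [0, 0, 0], [0, 0, 0], [0, 0, 0], [0, 0, 0], [0, 0, 0]]' --grip '[255, 255, 255, 255, 255, 255, 255, 255]'

```text
t: 29.68
tool_pos: [541.8, -40.4, 82.9]
tcp_rot: [0.138, 0.99, -0.0, 0.0]
contact_force: [3.3, -0.9, 1.8]
finger_gap: 32.2
finger_force: 59.9
```

```bash
python3 -c "
from h import *
st()"
```

```text
t 29.68 pos [541.8 -40.4  82.9] yaw 164.14 tilt [ 0.03 -0.01] F [ 3.3 -0.9  1.8] M [-0.11 -0.43 -0.05] gap 32.2 ff 59.910521507263184 j [-0.3   0.24  1.81  0.    1.09 -1.59]
```

Emit:
jog_arm --slide '[[-0.05, 0, 0], [-0.05, 0, 0], [0, 0, 0.1], [0, 0, 0.1], [0, 0, 0.1], [0, 0, 0], [0, 0, 0], [0, 0, 0]]' --rot '[[0, 0, 0], [0, 0, 0], [0, 0, 0], [0, 0, 0], [0, 0, 0], [0, 0, 0], [0, 0, 0], [0, 0, 0]]' --grip '[255, 255, 255, 255, 255, 255, 255, 255]'

```text
t: 30.35
tool_pos: [542.1, -40.4, 79.6]
tcp_rot: [0.138, 0.99, 0.0, -0.001]
contact_force: [-0.5, -0.2, 2.8]
finger_gap: 32.2
finger_force: 60.1
```

Emit:
jog_arm --slide '[[0, 0, 0.1], [0, 0, 0.1], [0, 0, 0.1], [0, 0, 0], [0, 0, 0], [0, 0, 0], [0, 0, 0], [0, 0, 0]]' --rot '[[0, 0, 0], [0, 0, 0], [0, 0, 0], [0, 0, 0], [0, 0, 0], [0, 0, 0], [0, 0, 0], [0, 0, 0]]' --grip '[255, 255, 255, 255, 255, 255, 255, 255]'

```text
t: 31.02
tool_pos: [542.1, -40.4, 76.7]
tcp_rot: [0.138, 0.99, 0.0, -0.001]
contact_force: [-3.4, 0.4, 3.9]
finger_gap: 32.2
finger_force: 60.1
```

```bash
python3 -c "
from h import *
st()"
```

```text
t 31.02 pos [542.1 -40.4  76.7] yaw 164.14 tilt [-0.06  0.02] F [-3.4  0.4  3.9] M [0.16 0.56 0.01] gap 32.2 ff 60.12803792953491 j [-0.3   0.25  1.81 -0.    1.08 -1.59]
```

Small forces. I'll back off 0.4 mm in x and press on.

Emit:
jog_arm --slide '[[0.04, 0, 0], [0, 0, 0.1], [0, 0, 0.1], [0, 0, 0.1], [0, 0, 0.1], [0, 0, 0], [0, 0, 0], [0, 0, 0]]' --rot '[[0, 0, 0], [0, 0, 0], [0, 0, 0], [0, 0, 0], [0, 0, 0], [0, 0, 0], [0, 0, 0], [0, 0, 0]]' --grip '[255, 255, 255, 255, 255, 255, 255, 255]'

```text
t: 31.68
tool_pos: [542.2, -40.4, 72.9]
tcp_rot: [0.138, 0.99, 0.0, -0.0]
contact_force: [-3.8, 1.3, 3.7]
finger_gap: 32.2
finger_force: 60.2
```

Emit:
jog_arm --slide '[[0, 0, 0.1], [0, 0, 0.1], [0, 0, 0.1], [0, 0, 0], [0, 0, 0], [0, 0, 0], [0, 0, 0], [0, 0, 0]]' --rot '[[0, 0, 0], [0, 0, 0], [0, 0, 0], [0, 0, 0], [0, 0, 0], [0, 0, 0], [0, 0, 0], [0, 0, 0]]' --grip '[255, 255, 255, 255, 255, 255, 255, 255]'

```text
t: 32.35
tool_pos: [542.2, -40.4, 69.9]
tcp_rot: [0.138, 0.99, 0.0, -0.0]
contact_force: [-2.8, 1.7, 4.3]
finger_gap: 31.8
finger_force: 60.2
```

```bash
python3 -c "
from h import *
st()"
```

```text
t 32.35 pos [542.2 -40.4  69.9] yaw 164.15 tilt [-0.01  0.  ] F [-2.8  1.7  4.3] M [ 0.24  0.5  -0.02] gap 31.8 ff 60.17106056213379 j [-0.3   0.26  1.82  0.    1.06 -1.59]
```

Emit:
jog_arm --slide '[[0.04, 0, 0.1], [0, 0, 0.05], [0, 0, 0.05], [0, 0, 0], [0, 0, 0], [0, 0, 0], [0, 0, 0], [0, 0, 0]]' --rot '[[0, 0, 0], [0, 0, 0], [0, 0, 0], [0, 0, 0], [0, 0, 0], [0, 0, 0], [0, 0, 0], [0, 0, 0]]' --grip '[255, 255, 255, 255, 255, 255, 255, 255]'

```text
t: 33.02
tool_pos: [542.1, -40.5, 68.1]
tcp_rot: [0.138, 0.99, -0.0, 0.0]
contact_force: [-0.8, 0.4, 3.7]
finger_gap: 31.9
finger_force: 60.2
```

Emit:
jog_arm --slide '[[0, 0, 0.05], [0, 0, 0.03], [0, 0, 0], [0, 0, 0], [0, 0, 0], [0, 0, 0], [0, 0, 0], [0, 0, 0]]' --rot '[[0, 0, 0], [0, 0, 0], [0, 0, 0], [0, 0, 0], [0, 0, 0], [0, 0, 0], [0, 0, 0], [0, 0, 0]]' --grip '[255, 255, 255, 255, 255, 255, 255, 255]'

```text
t: 33.68
tool_pos: [542.2, -40.5, 67.3]
tcp_rot: [0.138, 0.99, -0.0, 0.0]
contact_force: [0.8, 0.1, 3.6]
finger_gap: 32.2
finger_force: 60.1
```

```bash
python3 -c "
from h import *
st()"
```

```text
t 33.68 pos [542.2 -40.5  67.3] yaw 164.14 tilt [ 0.05 -0.01] F [0.8 0.1 3.6] M [ 0.13 -0.13  0.03] gap 32.2 ff 60.09879469871521 j [-0.3   0.27  1.82  0.    1.05 -1.59]
```

Emit:
jog_arm --slide '[[0, 0, 0.04], [0, 0, 0.04], [0, 0, 0], [0, 0, 0], [0, 0, 0], [0, 0, 0], [0, 0, 0], [0, 0, 0]]' --rot '[[0, 0, 0], [0, 0, 0], [0, 0, 0], [0, 0, 0], [0, 0, 0], [0, 0, 0], [0, 0, 0], [0, 0, 0]]' --grip '[255, 255, 255, 255, 255, 255, 255, 255]'

```text
t: 34.35
tool_pos: [541.9, -40.5, 66.4]
tcp_rot: [0.138, 0.99, -0.0, 0.0]
contact_force: [1.0, 0.1, 4.4]
finger_gap: 32.0
finger_force: 60.1
```

Emit:
jog_arm --slide '[[0, 0, -0.05], [0, 0, -0.05], [0, 0, -0.03], [0, 0, 0], [0, 0, 0], [0, 0, 0], [0, 0, 0], [0, 0, 0]]' --rot '[[0, 0, 0], [0, 0, 0], [0, 0, 0], [0, 0, 0], [0, 0, 0], [0, 0, 0], [0, 0, 0], [0, 0, 0]]' --grip '[255, 255, 255, 255, 255, 255, 255, 255]'

```text
t: 35.02
tool_pos: [541.7, -40.4, 67.5]
tcp_rot: [0.138, 0.99, -0.0, -0.0]
contact_force: [0.6, -1.1, 3.8]
finger_gap: 32.1
finger_force: 60.1
```

```bash
python3 -c "
from h import *
st()"
```

```text
t 35.02 pos [541.7 -40.4  67.5] yaw 164.14 tilt [-0.02 -0.  ] F [ 0.6 -1.1  3.8] M [-0.1  -0.11 -0.  ] gap 32.1 ff 60.11697828769684 j [-0.3   0.27  1.82 -0.    1.06 -1.59]
```

Emit:
jog_arm --slide '[[0, 0, -0.05], [0, 0, 0], [0, 0, 0], [0, 0, 0], [0, 0, 0], [0, 0, 0], [0, 0, 0], [0, 0, 0]]' --rot '[[0, 0, 0], [0, 0, 0], [0, 0, 0], [0, 0, 0], [0, 0, 0], [0, 0, 0], [0, 0, 0], [0, 0, 0]]' --grip '[255, 255, 255, 255, 255, 255, 255, 255]'

```text
t: 35.68
tool_pos: [541.6, -40.3, 67.8]
tcp_rot: [0.138, 0.99, -0.0, -0.0]
contact_force: [3.5, -1.0, -2.0]
finger_gap: 32.5
finger_force: 59.6
```

```bash
python3 -c "
from h import *
st()"
```

```text
t 35.68 pos [541.6 -40.3  67.8] yaw 164.14 tilt [-0.02  0.  ] F [ 3.5 -1.  -2. ] M [-0.24 -0.38 -0.03] gap 32.5 ff 59.60973858833313 j [-0.3   0.27  1.82 -0.    1.06 -1.59]
```

The force went from +3.8 N to -2 N, so the lips are holding the second tag at the predicted level. I'll ease down 0.2 mm and release.

Emit:
jog_arm --slide '[[0, 0, 0.02], [0, 0, 0], [0, 0, 0], [0, 0, 0], [0, 0, 0], [0, 0, 0], [0, 0, 0], [0, 0, 0]]' --rot '[[0, 0, 0], [0, 0, 0], [0, 0, 0], [0, 0, 0], [0, 0, 0], [0, 0, 0], [0, 0, 0], [0, 0, 0]]' --grip '[255, 255, 150, 130, 120, 120, 120, 120]'

```text
t: 36.35
tool_pos: [541.7, -40.3, 67.9]
tcp_rot: [0.138, 0.99, 0.0, -0.0]
contact_force: [0.3, -0.7, 0.2]
finger_gap: 45.1
finger_force: 0.0
```

Emit:
jog_arm --slide '[[0, 0, -0.5], [0, 0, -1], [0, 0, -1], [0, 0, -1], [0, 0, -1], [0, 0, -1.5], [0, 0, -2], [0, 0, -1]]' --rot '[[0, 0, 0], [0, 0, 0], [0, 0, 0], [0, 0, 0], [0, 0, 0], [0, 0, 0], [0, 0, 0], [0, 0, 0]]' --grip '[120, 120, 120, 120, 120, 120, 120, 120]'

```text
t: 37.02
tool_pos: [543.2, -40.7, 161.3]
tcp_rot: [0.138, 0.99, -0.0, 0.002]
contact_force: [0.8, -0.4, 0.8]
finger_gap: 45.4
finger_force: 0.0
```

Emit:
jog_arm --slide '[[0, 1.5, -1], [0, 2.5, -1], [0, 2.5, 0], [0, 2.5, 0], [0, 2.5, 0], [0, 2.5, 0], [0, 1, 0], [0, 0, 0]]' --rot '[[0, 0, 0], [0, 0, 0], [0, 0, 0], [0, 0, 0], [0, 0, 0], [0, 0, 0], [0, 0, 0], [0, 0, 0]]' --grip '[120, 120, 120, 120, 120, 120, 120, 120]'

```text
t: 37.68
tool_pos: [583.1, 105.7, 178.3]
tcp_rot: [0.137, 0.991, 0.0, 0.0]
contact_force: [0.3, -0.3, 0.3]
finger_gap: 45.0
finger_force: 0.0
```

```bash
python3 -c "
from h import *
st()
a=grab('scene','s4')['pixels'][149:249,218:318]; c=grab('top','t4'); b=c['pixels'][156:256,236:336]
cv2.imwrite('pics/fin.png',np.hstack([cv2.resize(q,(400,400),interpolation=cv2.INTER_CUBIC) for q in(a,b)]))
z=[atd(c,u,v)[2] for u in range(284,291) for v in range(200,216)]; print(np.median(z))
"
```

```text
t 37.68 pos [583.1 105.7 178.3] yaw 164.3 tilt [0.03 0.02] F [ 0.3 -0.3  0.3] M [-0.03 -0.    0.04] gap 45.0 ff 0.0 j [-0.02  0.25  1.6   0.    1.29 -1.32]
78.06051967015242
```

View pics/fin.png

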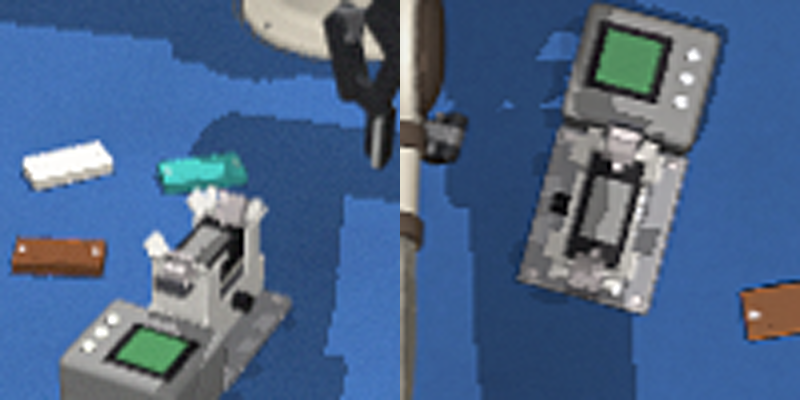

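The top tag is flat and square under the lips, its top at about z = 78, matching the lip level I felt (77.4). The gripper is clear, so I'm handing in.

```bash
python3 -c "
from cell import job_done
print(job_done())"
```

```text
the job is handed in; nothing more can be done
None
```

Both oblong tags are clicked in flat and square under the spring lips, pressed with no more than about 8 N straight down; the bystanders were not touched, and the job was handed in at about 38 s.

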